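# Fold out the crank of a spring test stand and wind the gauge down to its stop

## Task

Check the contact leaf that is clamped in the small hand-cranked test stand. Fold the stand's crank arm out and fully down to its level working position, then wind the crank clockwise (seen from above) by its upright grip until the crosshead rests on its two stop collars, so that the gauge presses the leaf's tip its full travel. Leave it wound down with the crank folded out, and leave the other things on the cabinet where they are.

Things in the scene. Friction and masses are not known exactly. Their poses are not given: they have to be found in the camera images.
- stand: grey hand-cranked test stand, fixed: base 150 x 144 x 20 mm, two guide columns with a screw between them, a bridge (46 x 140 mm, top at 185 mm) across their tops, the crank on it. Origin: on the vertical screw axis at table height; base reaches 110 mm to the front (-x, where the round dial faces the robot), 40 mm behind. A steel leaf clamped at the +y side has its tip under the gauge's foot.
- hub (a point): point on the crank's vertical turning axis, 205 mm above the table, level with the fold pin; turns with the crank. x points level outward, the way the arm lies when folded out; z up. The fold pin is square to x, 18 mm outward of this point. The hub (25 mm across) ends 13 mm above it.
- fold_pin (a point): middle of the level pin on which the arm folds. Folded up, the arm stands about upright here and the grip lies across the hub, its end 5 to 25 mm beyond the hub's axis on the other side, 65 to 80 mm above hub. Pushing that end level along hub's x, at 55 to 80 mm above hub, swings the arm over; pushing on outward and down, or pressing the arm or grip down, brings it to its stop.
- grip_end (a point): centre of the free end of the black grip (21 mm thick, 38 mm long, spins freely, square to the 13 x 9 mm steel arm, 66 mm from the fold pin). Folded out, the grip stands upright 84 mm from the hub axis, its end 44 mm and the arm's top 6 mm above hub.
- crank_arm (a joint): fold angle of the crank arm in rad: 0 = folded out, level, on its stop (working position); 1.57 = upright, its other stop; starts between 1.3 and 1.5. A friction washer holds it where it is left (about 0.07 N m).
- crank (a joint): turning angle of the crank about the vertical axis in rad, growing clockwise seen from above; starts between -1.4 and 1.4. Turning clockwise lowers the crosshead 8 mm a turn; it comes up hard against the collars at 9.42 (1.5 turns from 0). It takes about 0.2 N m and stays where it is left.
- crosshead (a joint): how far the crosshead (aluminium bar with the round dial gauge, sliding on the two columns) has come down, in m; 0.012 = resting on the two dark stop collars on the columns. The gauge's foot meets the leaf at about 0.0044.
- leaf (a joint): bending angle of the clamped leaf in rad: 0 = unloaded, about 0.105 (tip down 4.7 mm, about 5.7 N) with the crosshead on its collars.
- v_block: bystander: steel V-block, 33 x 40 x 34 mm, beside the stand; origin under its centre
- gauge_block: bystander: steel gauge block 35 x 9 x 30 mm standing beside the stand; origin under its centre
- spare_leaf_1: bystander: loose steel leaf 14 x 74 x 3 mm lying beside the stand; origin under its centre
- spare_leaf_2: bystander: as spare_leaf_1
- hex_key_5: bystander: hex key, 33 x 82 x 5 mm, lying in front of the stand; origin under its centre
- housing_a: bystander: turned aluminium part, 46 mm across, 36 mm high, at the left side; origin under its centre
- housing_c: bystander: turned aluminium part, 46 mm across, 38 mm high, at the right side; origin under its centre
- housing_b: bystander: turned aluminium part with a flange, 46 mm across, 34 mm high, at the left side; origin under its centre
- marker: bystander: white marker with red cap, 19 x 124 x 18 mm, lying at the left front; origin under its centre
- tape_roll: bystander: roll of tape, 100 x 98 x 25 mm, at the right front; origin under its centre

How it is judged:
By the outcome, as a careful person would: the job done as asked, in the order asked, and still so for the second after the job is handed in, with the robot touching nothing.
It also fails if it takes over 64 s, if anything falls off the work surface, if the arm or the gripper's body presses on something with over 40 N, if the wrist force passes 120 N, or if a joint passes its speed limit or range.

## Robot

A 6-joint arm with a two-finger parallel gripper is mounted at the origin on a cart in front of the work surface, level with it; the furniture and walls round the work are solid. World frame = base frame: x ahead of the robot, y to its left, z up, the work surface at z = 0. Lengths are in m, angles in rad, forces in N, time in s.
With the tool pointing down it reaches from about 0.35 to 0.775 m from the base axis. Payload 7.3 kg.
Tool frame: the origin (TCP) lies between the finger pads; the fingertips stand 14 mm ahead of it and the grasp point (between the pads) lies 5 mm behind it; z points along the fingers, y is the direction in which the jaws open and shut (so a half turn about z gives the same grasp; the last joint's range is limited). The gripper opens to 92 mm and grips with 3 to 60 N. Pads are 19 mm wide; open, the fingers measure 130 mm over their backs; the gripper's body (75 mm by 190 mm) begins 47 mm behind the grasp point.
Start: joints at [1.173, 0.342, 1.524, -0, 1.275, -0.146], TCP at [0.131, 0.508, 0.217] pointing down, gripper open.
Joint ranges: [-2.53, 2.53], [-0.77, 2.02], [0.04, 2.7], [-1, 4.14], [0.28, 2.66], [-3.11, 3.11]. Speed limits (rad/s): [2.57, 2.57, 3.14, 3.14, 3.14, 3.14].

## Interface

Orientations are given as [roll, pitch, yaw] about the fixed x, y, z axes, in that order (R = Rz(yaw) Ry(pitch) Rx(roll)).
In Python, from cell import robot gives the robot as it stands.
- The arm moves only by the shell command python3 -m creep 'ROWS' [FORCE]. ROWS is JSON, a list that holds one entry, the list of rows, each a list of 7 numbers: the shift along the tool's x, y, z in cm, then the turn, a rotation vector about the tool's x, y, z in degrees, then the gripper command: -1 is shut, 1 is fully open, values between are in proportion. In form: [[[tx, ty, tz, wx, wy, wz, gripper], ...]]. A call has 1 to 8 rows; each row is the pose to reach, as a shift and turn from the pose measured when the call began, along the tool's axes at that moment; what a row does not reach only later rows make up. A row lasts 1/10 s, in which the tool goes at most 50 mm and 8.59 degrees, less where a joint would pass 70% of its speed; a pose out of reach is approached as far as the arm can. A call with a gripper value outside its range is refused whole. The fingers move at their own pace and stop on an object; FORCE is the grip in N (left out, the last holds). Time passes only in rows, so rows that repeat a pose let the fingers close. It gives the time, the measured TCP pose, the force and the opening at its end, in the units of the state.
- robot.observe(): the state, without advancing time (a new reading comes with each control period).
- robot.read_camera(name): name is "side" or "top" or "wrist"; returns the picture (400x640x3 uint8, red, green, blue); there is no depth.
- robot.camera_params(name): a dict with "camera_matrix" (3x3 intrinsics, pixels), "R" (3x3) and "t" (3): a world point X has camera coordinates R X + t. Camera axes: x right, y down, z forward; pixel columns grow to the right and rows downward; lengths in m; the calibration is good to about 2 mm. A picture is of the moment at which its call begins: read the wrist's pose just before it. camera_params takes no time and is no camera call; for the wrist camera it gives the pose at the moment of the call.
- robot.hand_in(): hands the job in, once; it reports no verdict.
Trained networks look in the newest picture that a camera, given by its name, has taken for a name from the list of things; names that differ only in an ending like _2 or _b are one class to them, and where a whole thing is asked for, a point or a joint stands for the part that bears it (a point fixed in the world has none). Each returns a list of dicts, best first, with "score" (0 to 1); they miss things now and then, are a little off and sometimes report something else, mostly with a low value. They report only what shows in the picture. A call takes as long as a camera call.
- robot.look_for(camera, label): "centre" ([x, y, z] in m, in the coordinates of the camera as it stood for that picture, good to about 4 mm: the middle of the surface that is visible of it).
- robot.masks_of(camera, label): "mask" (400x640 bool, what is visible of it).
The state is a dict: "time": time; "qpos": joint angles; "qvel": joint speeds; "joint_efforts": joint torques, N m; "tool_pos": TCP position; "tool_rot": TCP orientation; "contact_force": force on the tool from outside, world axes, zero at the start; "torque": the same for the moment, N m; "opening": finger opening in m.
Only numpy, scipy, OpenCV 4.12 (cv2) and the standard library are available. Lean on these libraries where they do the work, as an engineer would, in place of code of your own. Each camera call takes 0.05 s, during which the arm holds its last target.

## Working session

There is one attempt and no reset: what is moved stays moved. The work goes in short steps, Python scripts to look and compute and a shell command to move; the robot and the scene stay as the last step left them, time stands still between calls to the robot, and variables do not carry over. Pictures are saved under pics/ and viewed, and the job is handed in when it is done.

```bash
ls; mkdir -p pics; cat > h.py <<'E'
import numpy as np,cv2
from cell import robot
from scipy.spatial.transform import Rotation as Ro
def save(n,f):
    im=robot.read_camera(n); cv2.imwrite('pics/'+f,im[:,:,::-1].copy()); return im
def tow(n,c,p=None):
    p=p or robot.camera_params(n); R=np.array(p['R']);t=np.array(p['t']); return R.T@(np.array(c)-t)
def proj(n,X,p=None):
    p=p or robot.camera_params(n); c=np.array(p['R'])@np.array(X)+np.array(p['t']); u=np.array(p['camera_matrix'])@c; return u[:2]/u[2]
E
python3 - <<'E'
from h import *
print(robot.observe())
for n in ['side','top','wrist']:
    save(n,n+'0.png')
    for l in ['stand','fold_pin','grip_end','hub','crank_arm']:
        for d in robot.look_for(n,l)[:2]: print(n,l,round(d['score'],2),tow(n,d['centre']).round(3))
E
```

```text
pics
{'time': 0.0, 'qpos': array([ 1.17300270e+00,  3.42750894e-01,  1.52502272e+00,  8.57497369e-06,
        1.27539616e+00, -1.45982137e-01]), 'qvel': array([-7.39824584e-08, -1.92820274e-04, -1.77391293e-04,  1.08377602e-04,
        3.90428579e-04,  1.24947964e-04]), 'joint_efforts': array([-7.94075095e-05, -4.31246352e+01, -2.44219726e+01,  7.17528211e-02,
        5.58433961e-02, -8.03952071e-05]), 'tool_pos': array([0.13060887, 0.50805597, 0.21612837]), 'tool_rot': array([-3.14003350e+00, -2.37526956e-04,  2.88977848e+00]), 'contact_force': array([ 0.3536286 , -0.74597456,  0.79497827]), 'torque': array([-0.02488418,  0.02889669,  0.00802085]), 'opening': 0.091463701983362}
side stand 0.85 [0.532 0.082 0.075]
side stand 0.2 [0.553 0.08  0.233]
side fold_pin 0.81 [0.553 0.084 0.233]
side fold_pin 0.38 [0.533 0.215 0.002]
side grip_end 0.67 [0.551 0.08  0.278]
side grip_end 0.51 [0.397 0.347 0.018]
side hub 0.78 [0.56  0.084 0.238]
side crank_arm 0.61 [0.56  0.084 0.267]
top stand 0.56 [0.512 0.068 0.022]
top grip_end 0.49 [0.552 0.07  0.283]
top hub 0.64 [0.551 0.072 0.28 ]
top crank_arm 0.63 [0.568 0.355 0.025]
top crank_arm 0.45 [0.552 0.078 0.282]
```

View pics/side0.png

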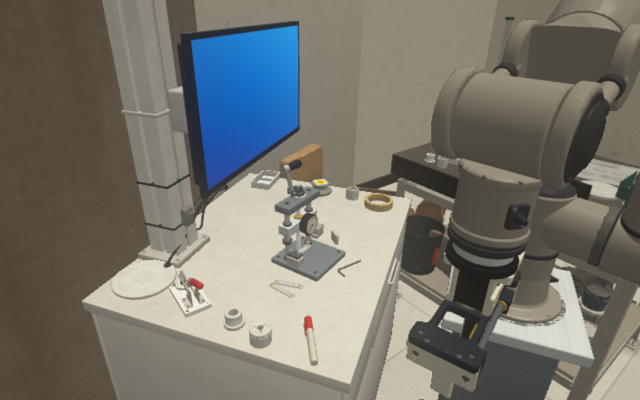

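View pics/top0.png

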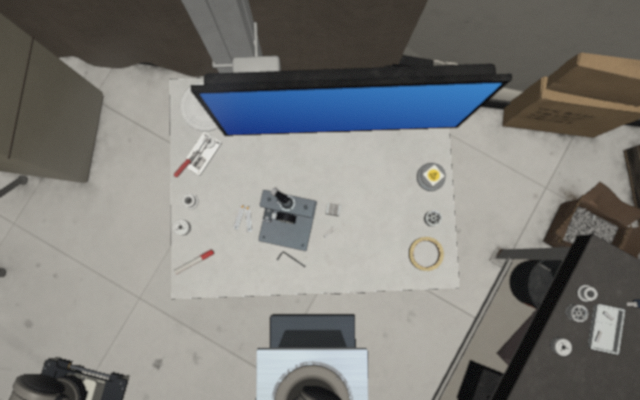

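View pics/wrist0.png

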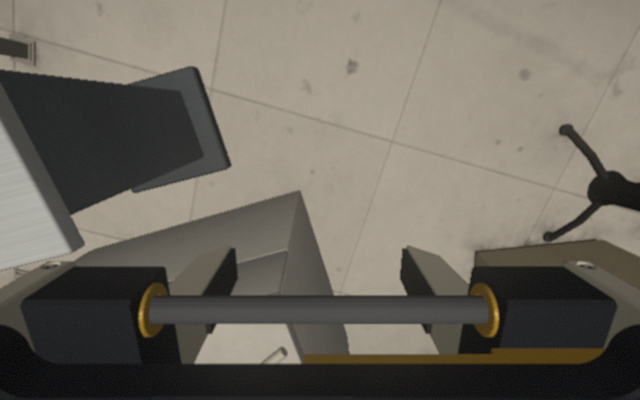

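```bash
python3 - <<'E'
from h import *
a=cv2.imread('pics/side0.png')[140:290,240:380]; b=cv2.imread('pics/top0.png')[170:270,235:345]
cv2.imwrite('pics/z1.png',cv2.resize(a,None,fx=4,fy=4,interpolation=cv2.INTER_CUBIC)); cv2.imwrite('pics/z2.png',cv2.resize(b,None,fx=5,fy=5,interpolation=cv2.INTER_CUBIC))
for n in ['side','top']:
    p=robot.camera_params(n); print(n,-np.array(p['R']).T@np.array(p['t']))
    for X in [(.55,.07,0),(.55,.07,.185),(.55,.07,.205),(.55,.07,.275),(.6,.07,.205),(.55,.12,.205)]: print(X,proj(n,X,p).round(1))
E
```

```text
side [0.16445648 0.92273263 0.64846649]
(0.55, 0.07, 0) [297.1 257.5]
(0.55, 0.07, 0.185) [296.7 197.8]
(0.55, 0.07, 0.205) [296.6 190.7]
(0.55, 0.07, 0.275) [296.5 165.1]
(0.6, 0.07, 0.205) [279.  187.4]
(0.55, 0.12, 0.205) [288.3 198.8]
top [ 0.41523967 -0.00511393  1.50726845]
(0.55, 0.07, 0) [287.9 208.8]
(0.55, 0.07, 0.185) [284.3 202.4]
(0.55, 0.07, 0.205) [283.9 201.6]
(0.55, 0.07, 0.275) [282.2 198.7]
(0.6, 0.07, 0.205) [283.9 182.2]
(0.55, 0.12, 0.205) [264.2 201.7]
```

View pics/z1.png

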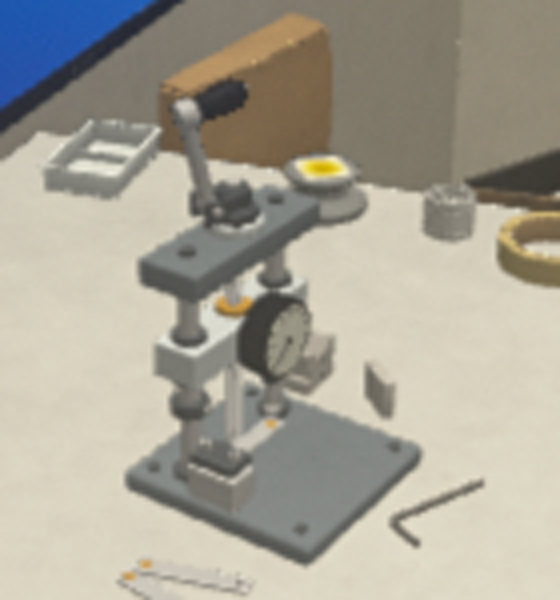

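View pics/z2.png

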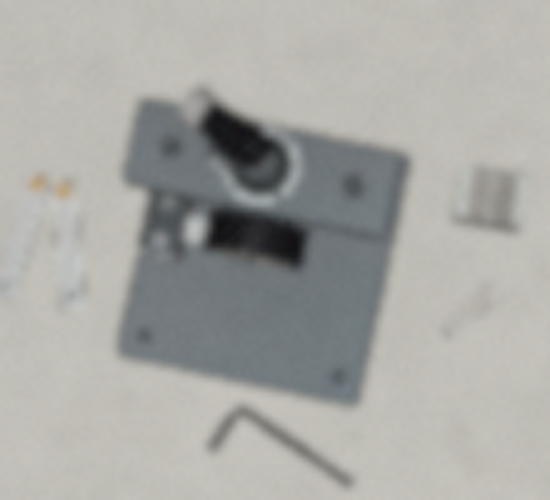

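```bash
cat >> h.py <<'E'
def shift(X,yaw=None):
    """tool-frame shift (cm) and rotvec (deg) to world target X, tool down at yaw"""
    o=robot.observe(); R=Ro.from_euler('xyz',o['tool_rot'])
    s=R.inv().apply(np.array(X)-o['tool_pos'])*100
    w=np.zeros(3) if yaw is None else (R.inv()*Ro.from_euler('xyz',[np.pi,0,yaw])).as_rotvec(degrees=True)
    return s.round(2),w.round(1)
def st():
    o=robot.observe()
    print('t',round(o['time'],2),'pos',o['tool_pos'].round(4),'rot',o['tool_rot'].round(3),'F',o['contact_force'].round(1),'open',round(o['opening'],4))
def tri(us,ut):
    P=[]
    for n in ['side','top']:
        p=robot.camera_params(n); P.append(np.array(p['camera_matrix'])@np.c_[np.array(p['R']),np.array(p['t'])])
    X=cv2.triangulatePoints(P[0],P[1],np.array(us,float).reshape(2,1),np.array(ut,float).reshape(2,1)); return (X[:3]/X[3]).ravel().round(3)
E
python3 - <<'E'
from h import *
print('monitor',tri((207,190),(222,135)),tri((305,125),(450,128)))
z=lambda a,b:(a/4+240,b/4+140)
q=lambda a,b:(a/5+235,b/5+170)
print('armtop',tri(z(188,110),q(200,103)),'gripend',tri(z(240,92),q(255,168)),'ring',tri(z(237,222),q(262,168)),'holes',tri(z(187,250),q(170,147)),tri(z(275,198),q(353,187)))
print(shift((.508,.017,.34),.846))
E
```

```text
monitor [0.713 0.222 0.243] [ 0.721 -0.35   0.247]
armtop [0.569 0.087 0.272] gripend [0.54  0.062 0.279] ring [0.547 0.062 0.189] holes [0.558 0.11  0.188] [0.538 0.015 0.187]
(array([-48.78, -38.19, -12.32]), array([  0. ,  -0. , 117.1]))
```

```bash
python3 -m creep '[[[0,0,-12,0,0,20,-1],[-48.8,-38.2,-12.3,0,0,117,-1],[-48.8,-38.2,-12.3,0,0,117,-1],[-48.8,-38.2,-12.3,0,0,117,-1],[-48.8,-38.2,-12.3,0,0,117,-1],[-48.8,-38.2,-12.3,0,0,117,-1],[-48.8,-38.2,-12.3,0,0,117,-1],[-48.8,-38.2,-12.3,0,0,117,-1]]]' 20; python3 -c "
from h import *
st();print(shift((.508,.017,.34),.846))"
```

```text
time: 1.7
tool_pos: [0.3432, 0.231, 0.3083]
tool_rot: [3.141, -0.0, 1.684]
contact_force: [0.9, 0.4, -0.4]
opening: 0.0326
t 1.7 pos [0.3432 0.231  0.3083] rot [ 3.141 -0.     1.684] F [ 0.9  0.4 -0.4] open 0.0326
(array([-23.13,  13.96,  -3.17]), array([ 0., -0., 48.]))
```

```bash
python3 -m creep '[[[-23.1,14,-3.2,0,0,48,-1],[-23.1,14,-3.2,0,0,48,-1],[-23.1,14,-3.2,0,0,48,-1],[-23.1,14,-3.2,0,0,48,-1],[-23.1,14,-3.2,0,0,48,-1],[-23.1,14,-3.2,0,0,48,-1],[-23.1,14,-3.2,0,0,48,-1],[-23.1,14,-3.2,0,0,48,-1]]]'; python3 - <<'E'
from h import *
st()
p=robot.camera_params('wrist'); save('wrist','w1.png'); save('side','s1.png')
print(-np.array(p['R']).T@np.array(p['t']))
for n in ['hub','grip_end','fold_pin']:
    for d in robot.look_for('wrist',n)[:2]: print(n,d['score'],tow('wrist',d['centre'],p).round(3))
E
```

```text
time: 2.5
tool_pos: [0.5082, 0.0172, 0.34]
tool_rot: [-3.141, -0.001, 0.847]
contact_force: [0.2, -0.0, -0.3]
opening: 0.0006
t 2.5 pos [0.5082 0.0172 0.34  ] rot [-3.141e+00 -1.000e-03  8.470e-01] F [ 0.2 -0.  -0.3] open 0.0006
[0.56330588 0.0801945  0.50808595]
hub 0.93 [0.558 0.075 0.279]
hub 0.2 [0.554 0.068 0.285]
grip_end 0.81 [0.554 0.064 0.285]
grip_end 0.66 [ 0.55  -0.065  0.027]
fold_pin 0.95 [0.562 0.076 0.283]
fold_pin 0.44 [0.559 0.074 0.279]
```

View pics/w1.png

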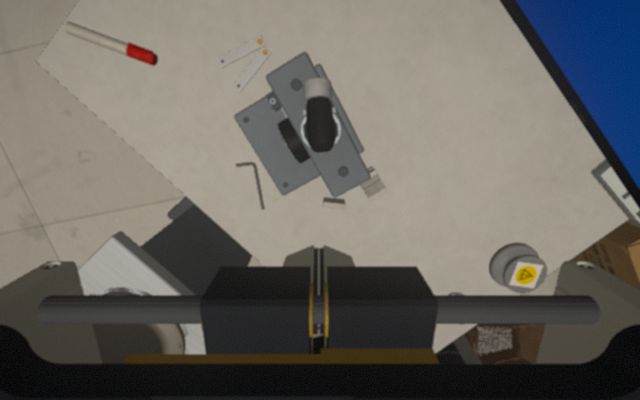

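View pics/s1.png

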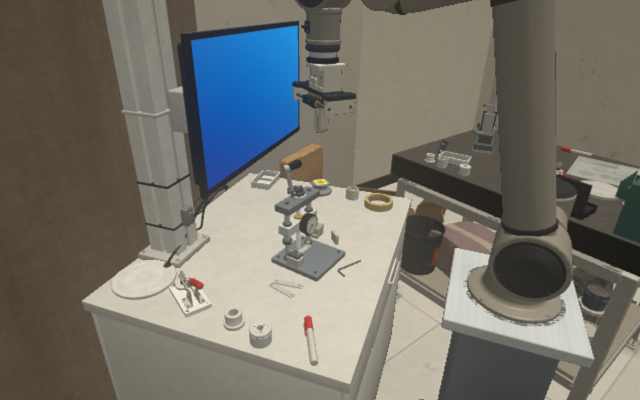

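```bash
python3 -m creep '[[[0,0,3.1,0,0,0,-1],[0,0,6.1,0,0,0,-1],[1.5,-0.04,6.1,0,0,0,-1],[3,-0.08,6.1,0,0,0,-1],[4,-0.1,6.1,0,0,0,-1],[5,-0.13,6.1,0,0,0,-1],[6,-0.16,6.1,0,0,0,-1],[7,-0.18,6.1,0,0,0,-1]]]'; python3 - <<'E'
from h import *
st()
save('wrist','w2.png'); im=save('side','s2.png')
cv2.imwrite('pics/s2z.png',cv2.resize(im[100:250,230:380,::-1],None,fx=4,fy=4))
E
```

```text
time: 3.55
tool_pos: [0.5536, 0.0728, 0.2802]
tool_rot: [3.14, -0.002, 0.849]
contact_force: [-0.1, 0.4, 0.7]
opening: 0.0005
t 3.55 pos [0.5536 0.0728 0.2802] rot [ 3.14e+00 -2.00e-03  8.49e-01] F [-0.1  0.4  0.7] open 0.0005
```

View pics/w2.png

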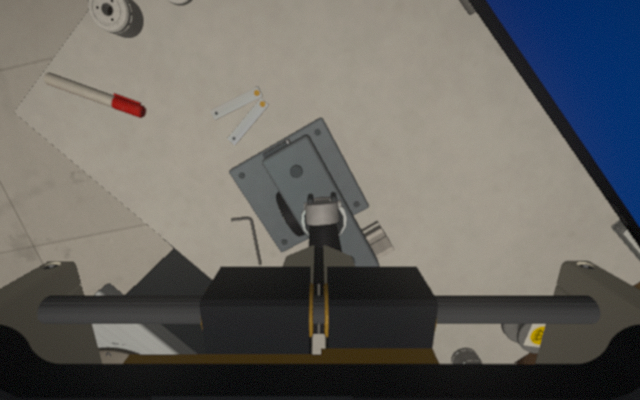

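View pics/s2z.png

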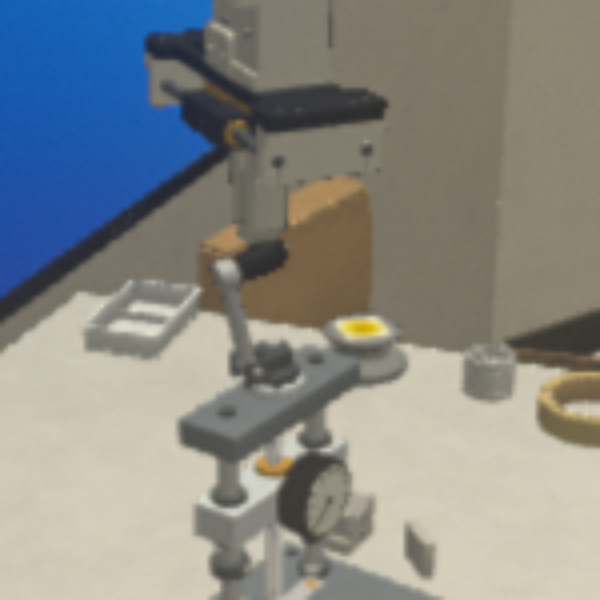

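```bash
python3 - <<'E'
from h import *
p=robot.camera_params('wrist'); R=np.array(p['R']);c=-R.T@np.array(p['t']);K=np.array(p['camera_matrix'])
hub=np.array([.5475,.0625]);
def ray(u,v,z):
    d=R.T@np.linalg.solve(K,[u,v,1]); return c+d*(z-c[2])/d[2]
for (u,v) in [(322,198),(322,228),(322,245),(327,220)]:
  for z in [.19,.265,.275]:
    X=ray(u,v,z);r=X[:2]-hub;print(u,v,z,X.round(3),'s',(r@[.643,.766]).round(4),'lat',(.643*r[1]-.766*r[0]).round(4))
im=cv2.imread('pics/w2.png')[170:290,260:400];cv2.imwrite('pics/w2z.png',cv2.resize(im,None,fx=5,fy=5))
E
```

```text
322 198 0.19 [0.562 0.078 0.19 ] s 0.0218 lat -0.0012
322 198 0.265 [0.576 0.095 0.265] s 0.0433 lat -0.0006
322 198 0.275 [0.578 0.097 0.275] s 0.0461 lat -0.0005
322 228 0.19 [0.544 0.058 0.19 ] s -0.0056 lat -0.0007
322 228 0.265 [0.563 0.081 0.265] s 0.0238 lat -0.0002
322 228 0.275 [0.565 0.084 0.275] s 0.0277 lat -0.0002
322 245 0.19 [0.534 0.046 0.19 ] s -0.0219 lat -0.0003
322 245 0.265 [0.555 0.072 0.265] s 0.0122 lat 0.0
322 245 0.275 [0.558 0.075 0.275] s 0.0168 lat 0.0001
327 220 0.19 [0.553 0.061 0.19 ] s 0.0018 lat -0.0052
327 220 0.265 [0.569 0.083 0.265] s 0.029 lat -0.0034
327 220 0.275 [0.571 0.085 0.275] s 0.0327 lat -0.0032
```

View pics/w2z.png

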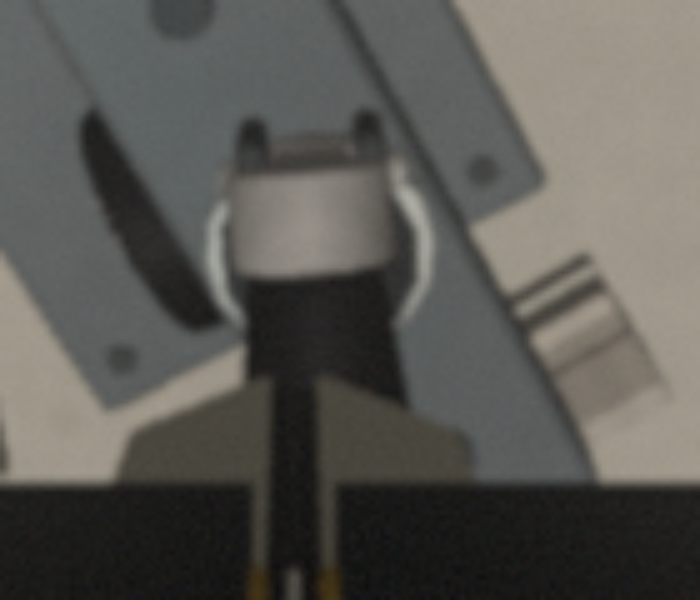

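```bash
python3 -m creep '[[[1,-0.02,0.1,0,0,0,-1],[2,-0.04,0.2,0,0,0,-1],[3,-0.06,0.2,0,0,0,-1],[3,-0.06,0.2,0,0,0,-1]]]'; python3 - <<'E'
from h import *
st()
save('wrist','w3.png'); im=save('side','s3.png')
a=cv2.resize(im[100:250,230:380,::-1],(400,400)); b=cv2.resize(cv2.imread('pics/w3.png')[170:290,260:380],(400,400))
cv2.imwrite('pics/c3.png',np.hstack([a,b]))
E
```

```text
time: 4.05
tool_pos: [0.5736, 0.097, 0.2774]
tool_rot: [3.141, -0.002, 0.85]
contact_force: [-0.4, -0.2, -0.5]
opening: 0.0008
t 4.05 pos [0.5736 0.097  0.2774] rot [ 3.141e+00 -2.000e-03  8.500e-01] F [-0.4 -0.2 -0.5] open 0.0008
```

View pics/c3.png

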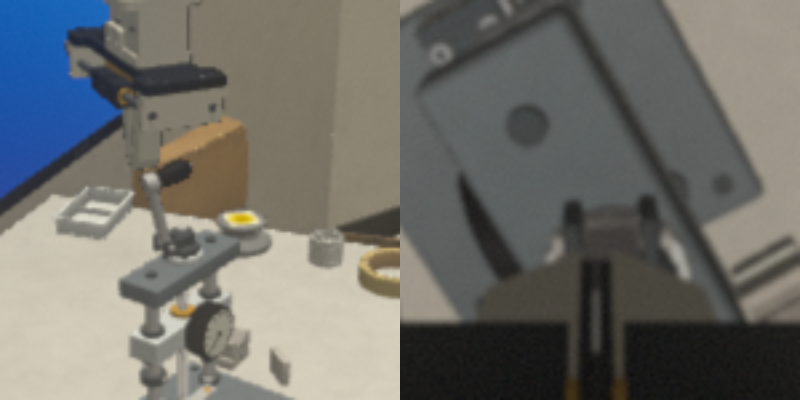

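```bash
python3 - <<'E'
from h import *
o=robot.observe();T=o['tool_pos']
for dz in [-.014,0,.014,.03,.05]: print(dz,proj('side',T+[0,0,dz]).round(1),proj('top',T+[0,0,dz]).round(1),proj('wrist',T+[0,0,dz]).round(1))
im=save('top','t3.png')
a=cv2.resize(im[150:250,230:330,::-1],(400,400),interpolation=cv2.INTER_CUBIC); b=cv2.resize(cv2.imread('pics/s3.png')[120:200,250:330],(400,400),interpolation=cv2.INTER_CUBIC)
cv2.imwrite('pics/c4.png',np.hstack([a,b]))
E
```

```text
-0.014 [283.5 171.7] [271.8 189.8] [318.7 245.9]
0 [283.4 166.4] [271.3 189.1] [318.8 255.9]
0.014 [283.3 161. ] [270.9 188.3] [318.9 267.4]
0.03 [283.2 154.8] [270.3 187.5] [319.  282.9]
0.05 [283.  146.9] [269.6 186.3] [319.2 307.1]
```

View pics/c4.png

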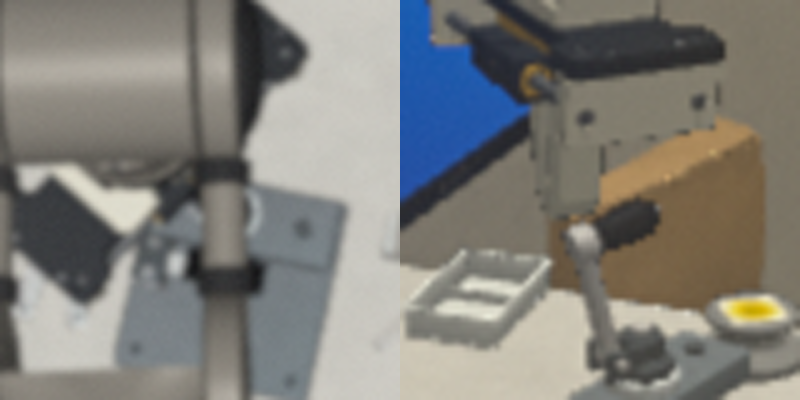

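View pics/w3.png

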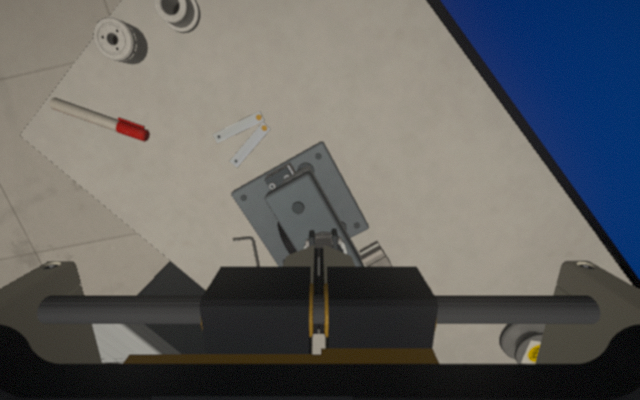

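```bash
python3 -m creep '[[[0,0,-1.5,0,0,0,-1],[-4.5,0.1,-1.5,0,0,0,-1],[-9,0.2,-1.5,0,0,0,-1],[-9.7,0.22,-1.5,0,0,0,-1],[-9.7,0.22,1,0,0,0,-1],[-9.7,0.22,1.8,0,0,0,-1],[-9.7,0.22,1.8,0,0,0,-1]]]'; python3 - <<'E'
from h import *
st()
o=robot.observe();T=o['tool_pos'];print(proj('side',T-[0,0,.014]),proj('side',T+[0,0,.0]))
im=save('side','s4.png');save('wrist','w4.png')
b=cv2.resize(im[120:200,250:330,::-1],(400,400),interpolation=cv2.INTER_CUBIC); a=cv2.resize(cv2.imread('pics/w4.png')[150:290,250:390],(400,400))
cv2.imwrite('pics/c5.png',np.hstack([a,b]))
E
```

```text
time: 4.9
tool_pos: [0.51, 0.0218, 0.2585]
tool_rot: [-3.14, 0.0, 0.849]
contact_force: [0.0, -0.4, -0.8]
opening: 0.0004
t 4.9 pos [0.51   0.0218 0.2585] rot [-3.14   0.     0.849] F [ 0.  -0.4 -0.8] open 0.0004
[318.43131708 172.15244815] [318.52659936 167.09470977]
```

View pics/c5.png

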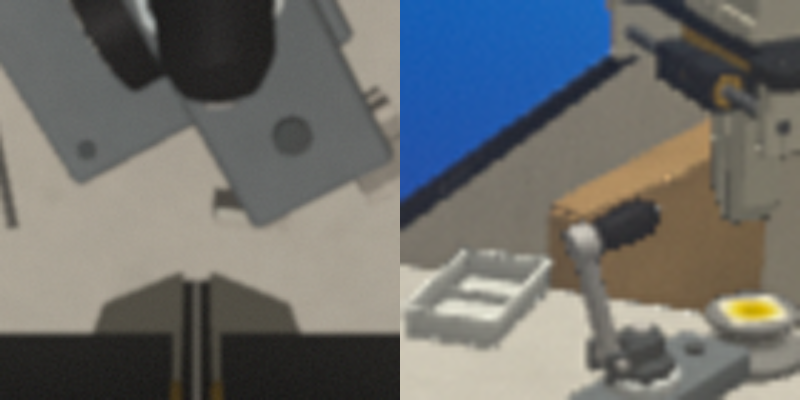

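```bash
python3 -m creep '[[[0,0.2,1.5,0,0,0,-1],[1.5,0.2,1.5,0,0,0,-1],[3,0.2,1.5,0,0,0,-1],[4,0.15,1.5,0,0,0,-1],[5,0.15,1.5,0,0,0,-1],[6,0.1,1.5,0,0,0,-1],[7,0.1,1.5,0,0,0,-1]]]'; python3 - <<'E'
from h import *
st()
im=save('side','s5.png');save('wrist','w5.png')
b=cv2.resize(im[120:200,250:330,::-1],(400,400),interpolation=cv2.INTER_CUBIC); a=cv2.resize(cv2.imread('pics/w5.png')[150:290,250:390],(400,400))
cv2.imwrite('pics/c6.png',np.hstack([a,b]))
E
```

```text
time: 5.7
tool_pos: [0.5584, 0.0747, 0.2452]
tool_rot: [3.141, -0.002, 0.85]
contact_force: [-0.8, 0.2, 0.2]
opening: 0.0001
t 5.7 pos [0.5584 0.0747 0.2452] rot [ 3.141e+00 -2.000e-03  8.500e-01] F [-0.8  0.2  0.2] open 0.0001
```

View pics/c6.png

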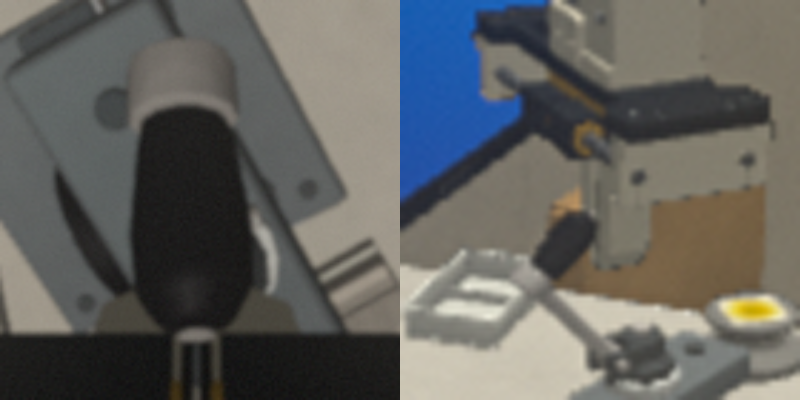

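```bash
python3 -m creep '[[[1,0,0,0,0,0,-1],[2,-0.05,0,0,0,0,-1],[3,-0.1,0.3,0,0,0,-1],[4,-0.1,1,0,0,0,-1],[4.6,-0.1,1.4,0,0,0,-1],[4.6,-0.1,1.4,0,0,0,-1]]]'; python3 - <<'E'
from h import *
st()
im=save('side','s6.png');save('wrist','w6.png')
b=cv2.resize(im[120:200,250:330,::-1],(400,400),interpolation=cv2.INTER_CUBIC); a=cv2.resize(cv2.imread('pics/w6.png')[150:290,250:390],(400,400))
cv2.imwrite('pics/c7.png',np.hstack([a,b]))
E
```

```text
time: 6.4
tool_pos: [0.5878, 0.1106, 0.2291]
tool_rot: [-3.14, 0.0, 0.852]
contact_force: [0.0, -0.6, -1.0]
opening: 0.0009
t 6.4 pos [0.5878 0.1106 0.2291] rot [-3.14   0.     0.852] F [ 0.  -0.6 -1. ] open 0.0009
```

View pics/c7.png

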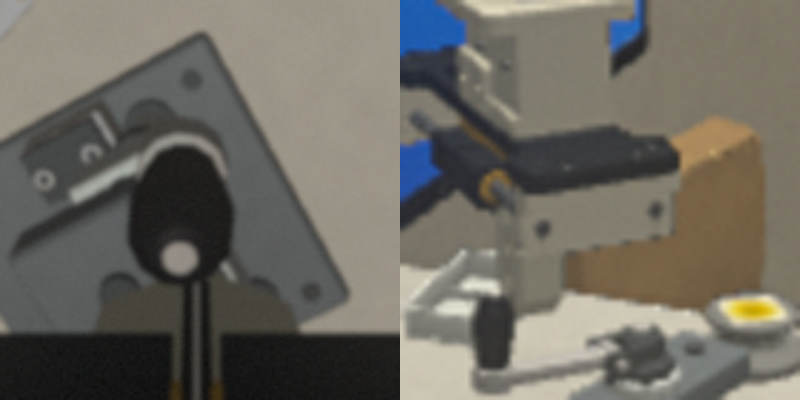

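```bash
python3 -m creep '[[[-1.5,0,0,0,0,0,-1],[-1.5,0,1,0,0,0,-1],[-1.5,0,1.8,0,0,0,-1],[-1.5,0,2.1,0,0,0,-1]]]';python3 -m creep '[[[0,0,0.2,0,0,0,-1],[0,0,0.3,0,0,0,-1]]]'; python3 - <<'E'
from h import *
st()
im=save('side','s7.png');save('wrist','w7.png')
b=cv2.resize(im[120:200,250:330,::-1],(400,400),interpolation=cv2.INTER_CUBIC); a=cv2.resize(cv2.imread('pics/w7.png')[150:290,250:390],(400,400))
cv2.imwrite('pics/c8.png',np.hstack([a,b]))
E
```

```text
time: 6.9
tool_pos: [0.5782, 0.0992, 0.2084]
tool_rot: [-3.141, -0.001, 0.851]
contact_force: [-0.4, 1.4, -0.3]
opening: 0.0005
time: 7.1
tool_pos: [0.5783, 0.0995, 0.2049]
tool_rot: [-3.14, -0.001, 0.851]
contact_force: [-0.4, -1.2, -0.6]
opening: 0.0007
t 7.1 pos [0.5783 0.0995 0.2049] rot [-3.14e+00 -1.00e-03  8.51e-01] F [-0.4 -1.2 -0.6] open 0.0007
```

View pics/c8.png

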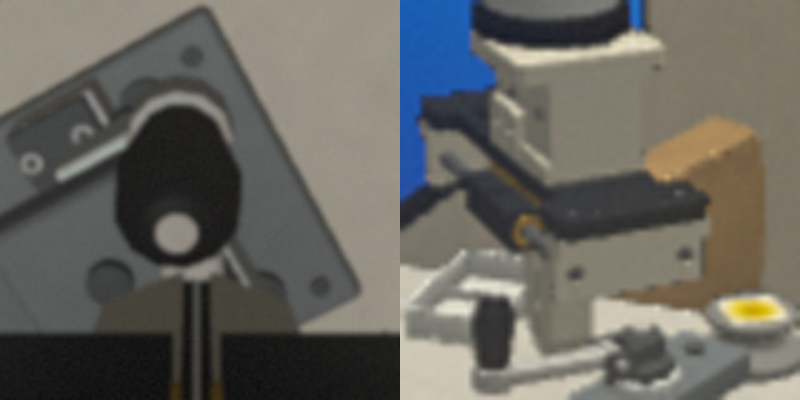

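```bash
python3 -m creep '[[[0,0,0.2,0,0,0,-1],[0,0,0.4,0,0,0,-1]]]';python3 -m creep '[[[0,0,0.2,0,0,0,-1],[0,0,0.3,0,0,0,-1]]]'; python3 - <<'E'
from h import *
st()
im=save('side','s8.png');save('wrist','w8.png')
b=cv2.resize(im[120:200,250:330,::-1],(400,400),interpolation=cv2.INTER_CUBIC); a=cv2.resize(cv2.imread('pics/w8.png')[150:290,250:390],(400,400))
cv2.imwrite('pics/c9.png',np.hstack([a,b]))
E
```

```text
time: 7.4
tool_pos: [0.5786, 0.0995, 0.2014]
tool_rot: [-3.141, -0.002, 0.851]
contact_force: [-0.4, 0.2, -0.7]
opening: 0.0005
time: 7.6
tool_pos: [0.5788, 0.0996, 0.1995]
tool_rot: [3.141, -0.003, 0.851]
contact_force: [-2.5, -0.3, 10.9]
opening: 0.001
t 7.6 pos [0.5788 0.0996 0.1995] rot [ 3.141e+00 -3.000e-03  8.510e-01] F [-2.5 -0.3 10.9] open 0.001
```

View pics/c9.png

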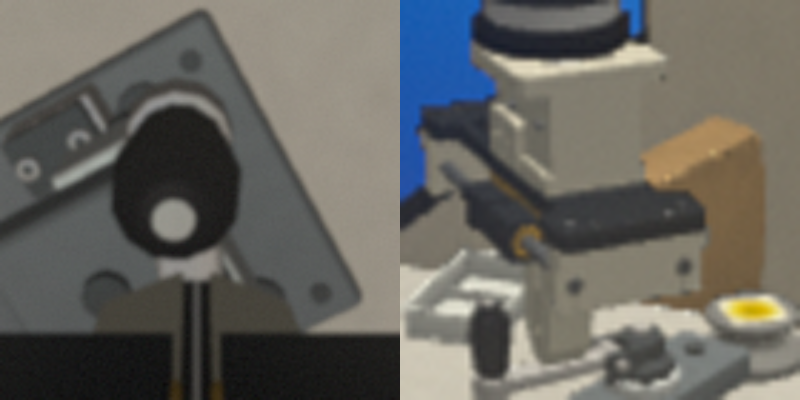

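```bash
python3 -m creep '[[[0,0,-3,0,0,0,-1],[-3,0,-8,0,0,0,-1],[-6,0,-11,0,0,0,0],[-6,0,-11,0,0,0,0.2]]]'; python3 - <<'E'
from h import *
st()
p=robot.camera_params('wrist');R=np.array(p['R']);c=-R.T@np.array(p['t']);K=np.array(p['camera_matrix'])
im=save('side','s9.png');save('wrist','w9.png')
for n in ['wrist','side']:
  for d in robot.look_for(n,'grip_end')[:2]: 
    print(n,d['score'],tow(n,d['centre'],p if n=='wrist' else None).round(3))
    u=K@np.array(d['centre']);print(u[:2]/u[2])
b=cv2.resize(im[120:200,250:330,::-1],(400,400),interpolation=cv2.INTER_CUBIC); a=cv2.resize(cv2.imread('pics/w9.png')[50:250,220:420],(400,400))
cv2.imwrite('pics/c10.png',np.hstack([a,b]))
E
```

```text
time: 8.1
tool_pos: [0.5393, 0.0522, 0.3155]
tool_rot: [3.133, -0.008, 0.849]
contact_force: [0.3, 0.3, -0.0]
opening: 0.0122
t 8.1 pos [0.5393 0.0522 0.3155] rot [ 3.133 -0.008  0.849] F [ 0.3  0.3 -0. ] open 0.0122
wrist 0.65 [0.599 0.122 0.249]
[316.32811143  96.20831787]
```

View pics/c10.png

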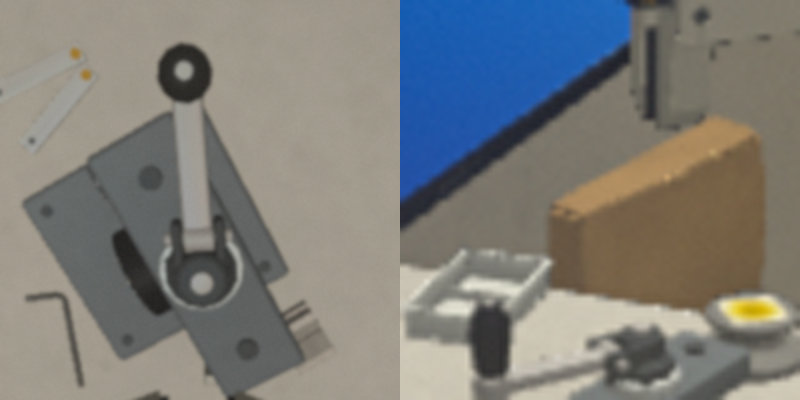

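```bash
python3 - <<'E'
from h import *
p=robot.camera_params('wrist');R=np.array(p['R']);c=-R.T@np.array(p['t']);K=np.array(p['camera_matrix'])
def ray(u,v,z):
    d=R.T@np.linalg.solve(K,[u,v,1]); return c+d*(z-c[2])/d[2]
st()
H=ray(321,191.5,.218);G=ray(311.5,85.5,.249);print(H,G,np.linalg.norm((G-H)[:2]),np.degrees(np.arctan2(*(G-H)[1::-1])))
for X in [G,H,(G[0],G[1],.211),(H[0],H[1],.218)]: print(proj('side',X).round(1))
print(shift((G[0],G[1],.29),np.pi))
E
```

```text
t 8.3 pos [0.5387 0.0545 0.3082] rot [-3.14e+00 -2.00e-03  8.51e-01] F [-0.7 -0.3 -1.2] open 0.028
[0.55040508 0.06487644 0.218     ] [0.59935365 0.13117699 0.249     ] 0.08241192698447089 53.56217851211086
[267.5 180.7]
[297.3 185.3]
[268.1 194.9]
[297.3 185.3]
(array([ 9.76, -0.48,  1.83]), array([ 1.000e-01, -1.000e-01, -1.312e+02]))
```

```bash
python3 -m creep '[[[3,0,0,0,0,-60,0.2],[6,0,1,0,0,-70,0.2],[9.8,-0.5,1.8,0,0,-131,0.2],[9.8,-0.5,1.8,0,0,-131,0.2],[9.8,-0.5,1.8,0,0,-131,0.2],[9.8,-0.5,1.8,0,0,-131,0.2],[9.8,-0.5,1.8,0,0,-131,0.2],[9.8,-0.5,1.8,0,0,-131,0.2]]]'; python3 - <<'E'
from h import *
st();print(shift((.599,.131,.29),np.pi))
E
```

```text
time: 9.1
tool_pos: [0.5992, 0.1324, 0.2879]
tool_rot: [-3.14, -0.003, 2.059]
contact_force: [0.1, -0.4, 0.1]
opening: 0.0549
t 9.1 pos [0.5992 0.1324 0.2879] rot [-3.140e+00 -3.000e-03  2.059e+00] F [ 0.1 -0.4  0.1] open 0.0549
(array([-0.12, -0.09, -0.21]), array([  0. ,  -0.2, -62.1]))
```

```bash
python3 -m creep '[[[0,-0.1,0,0,0,-62,0.2],[0,-0.1,0,0,0,-62,0.2],[0,-0.1,0,0,0,-62,0.2],[0,-0.1,0,0,0,-62,0.2],[0,-0.1,0,0,0,-62,0.2],[-0.1,-0.1,0,0,0,-62,0.2],[-0.1,-0.1,0,0,0,-62,0.2],[-0.1,-0.1,0,0,0,-62,0.2]]]'; python3 - <<'E'
from h import *
st();print(shift((.599,.131,.2085),np.pi))
p=robot.camera_params('wrist');R=np.array(p['R']);c=-R.T@np.array(p['t']);K=np.array(p['camera_matrix'])
save('wrist','w11.png');im=save('side','s11.png')
print(proj('wrist',(.599,.131,.249),p))
b=cv2.resize(im[100:220,220:340,::-1],(400,400),interpolation=cv2.INTER_CUBIC); a=cv2.resize(cv2.imread('pics/w11.png')[90:330,200:440],(400,400))
cv2.imwrite('pics/c11.png',np.hstack([a,b]))
E
```

```text
time: 9.9
tool_pos: [0.5985, 0.1318, 0.2855]
tool_rot: [3.14, -0.007, -3.137]
contact_force: [0.4, -0.4, 0.6]
opening: 0.0549
t 9.9 pos [0.5985 0.1318 0.2855] rot [ 3.14  -0.007 -3.137] F [ 0.4 -0.4  0.6] open 0.0549
(array([-0.1, -0.1,  7.7]), array([ 0.1, -0.4,  0.3]))
[316.25365477 232.17873224]
```

View pics/c11.png

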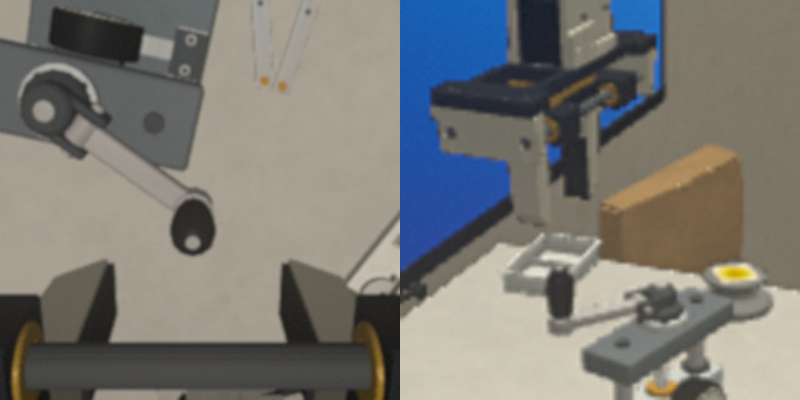

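```bash
python3 -m creep '[[[-0.1,-0.1,3,0,-0.4,0,0.2],[-0.1,-0.1,6,0,-0.4,0,0.2],[-0.1,-0.1,7.6,0,-0.4,0,0.2],[-0.1,-0.1,7.6,0,-0.4,0,0.2]]]' 20; python3 - <<'E'
from h import *
st();print(shift((.599,.131,.2085),np.pi))
p=robot.camera_params('wrist')
save('wrist','w12.png');im=save('side','s12.png')
b=cv2.resize(im[100:220,220:340,::-1],(400,400),interpolation=cv2.INTER_CUBIC); a=cv2.resize(cv2.imread('pics/w12.png')[90:330,200:440],(400,400))
cv2.imwrite('pics/c12.png',np.hstack([a,b]))
E
```

```text
time: 10.4
tool_pos: [0.5973, 0.1312, 0.2057]
tool_rot: [3.14, -0.007, 3.141]
contact_force: [0.0, -0.8, -0.1]
opening: 0.0549
t 10.4 pos [0.5973 0.1312 0.2057] rot [ 3.14  -0.007  3.141] F [ 0.  -0.8 -0.1] open 0.0549
(array([-0.17, -0.02, -0.28]), array([ 0.1, -0.4, -0. ]))
```

View pics/c12.png

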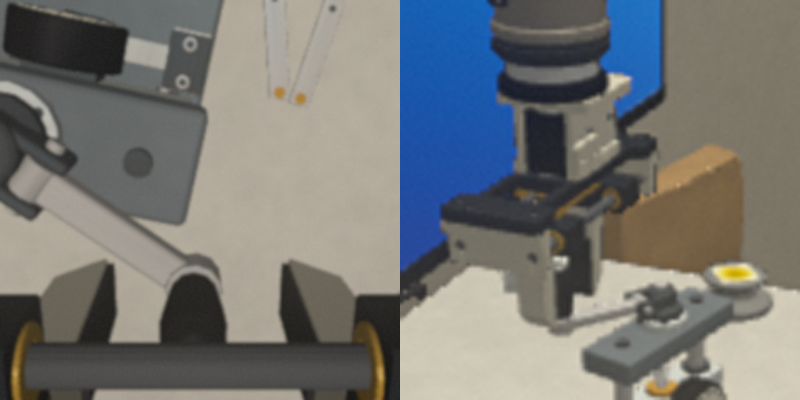

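```bash
python3 -m creep '[[[-0.15,0,-0.2,0,0,0,-1],[-0.15,0,-0.2,0,0,0,-1],[-0.15,0,-0.2,0,0,0,-1],[-0.15,0,-0.2,0,0,0,-1],[-0.15,0,-0.2,0,0,0,-1]]]' 20; python3 - <<'E'
from h import *
st()
save('wrist','w13.png');im=save('side','s13.png')
b=cv2.resize(im[100:220,220:340,::-1],(400,400),interpolation=cv2.INTER_CUBIC); a=cv2.resize(cv2.imread('pics/w13.png')[90:330,200:440],(400,400))
cv2.imwrite('pics/c13.png',np.hstack([a,b]))
E
```

```text
time: 11.0
tool_pos: [0.6006, 0.1307, 0.2116]
tool_rot: [3.141, -0.0, 3.141]
contact_force: [-1.4, -2.7, 0.2]
opening: 0.0199
t 11.0 pos [0.6006 0.1307 0.2116] rot [ 3.141 -0.     3.141] F [-1.4 -2.7  0.2] open 0.0199
```

View pics/c13.png

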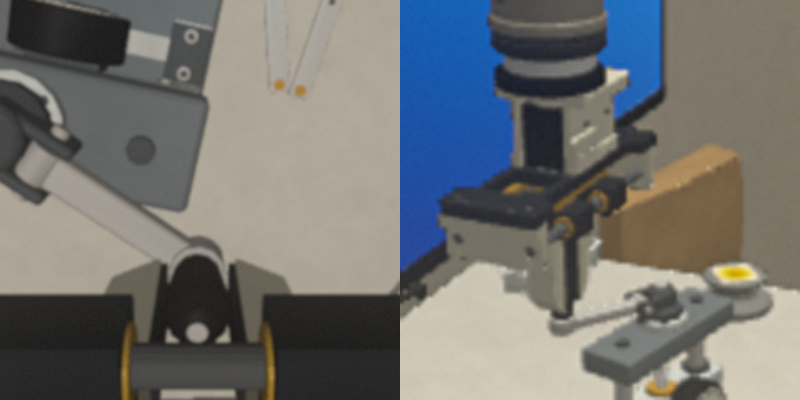

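```bash
cat >> h.py <<'E'
C=np.array([.5505,.0635])
def circ(step,n=8,r=.084,z=.2105):
    st(); o=robot.observe(); d=o['tool_pos'][:2]-C; ph=np.degrees(np.arctan2(d[1],d[0])); print('phi',ph.round(1),'r',np.linalg.norm(d).round(4))
    for i in range(1,n+1):
        a=np.radians(ph-step*i); X=[*(C+r*np.array([np.cos(a),np.sin(a)])),z]
        s,w=shift(X,np.pi); print((s+0).round(1).tolist())
    print(w)
E
python3 -c "
from h import *
circ(10)"
```

```text
t 11.1 pos [0.6006 0.1307 0.2116] rot [ 3.14  -0.     3.141] F [-0.6 -2.8  0.5] open 0.0199
phi 53.3 r 0.0838
[-1.1, -1.0, 0.1]
[-2.0, -2.1, 0.1]
[-2.7, -3.4, 0.1]
[-3.2, -4.8, 0.1]
[-3.4, -6.2, 0.1]
[-3.3, -7.7, 0.1]
[-3.0, -9.1, 0.1]
[-2.5, -10.5, 0.1]
[ 0.1 -0.  -0. ]
```

Start with four rows as a check of the circle.

```bash
python3 -m creep '[[[-1.1,-1,0.1,0,0,0,-1],[-2,-2.1,0.1,0,0,0,-1],[-2.7,-3.4,0.1,0,0,0,-1],[-3.2,-4.8,0.1,0,0,0,-1]]]' 25; python3 - <<'E'
from h import *
circ(10)
save('wrist','w14.png');im=save('side','s14.png')
b=cv2.resize(im[100:220,220:340,::-1],(400,400),interpolation=cv2.INTER_CUBIC); a=cv2.resize(cv2.imread('pics/w14.png')[90:330,200:440],(400,400))
cv2.imwrite('pics/c14.png',np.hstack([a,b]))
E
```

```text
time: 11.5
tool_pos: [0.6336, 0.0816, 0.2111]
tool_rot: [3.14, 0.0, 3.141]
contact_force: [-4.4, 1.2, 6.2]
opening: 0.0194
t 11.5 pos [0.6336 0.0816 0.2111] rot [3.14  0.    3.141] F [-4.4  1.2  6.2] open 0.0194
phi 12.3 r 0.0851
[-0.1, -1.5, 0.1]
[-0.0, -2.9, 0.0]
[0.3, -4.4, 0.0]
[0.9, -5.7, 0.0]
[1.7, -7.0, 0.0]
[2.6, -8.0, 0.0]
[3.8, -8.9, 0.0]
[5.1, -9.6, 0.0]
[ 0.1  0.  -0. ]
```

View pics/c14.png

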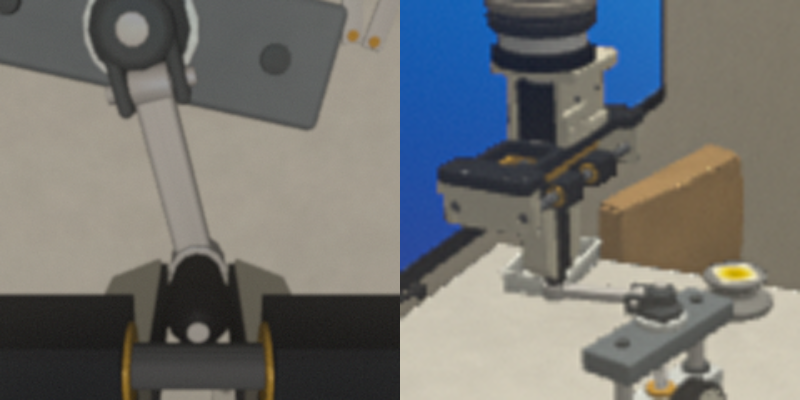

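```bash
python3 -m creep '[[[-0.1,-1.5,0,0,0,0,-1],[0,-2.9,0,0,0,0,-1],[0.3,-4.4,0,0,0,0,-1],[0.9,-5.7,0,0,0,0,-1],[1.7,-7,0,0,0,0,-1],[2.6,-8,0,0,0,0,-1],[3.8,-8.9,0,0,0,0,-1],[5.1,-9.6,0,0,0,0,-1]]]'; python3 -c "
from h import *
circ(12,z=.211)"
```

```text
time: 12.4
tool_pos: [0.5824, -0.0162, 0.2112]
tool_rot: [3.139, 0.001, 3.138]
contact_force: [-1.9, 10.2, 5.0]
opening: 0.0197
t 12.4 pos [ 0.5824 -0.0162  0.2112] rot [3.139e+00 1.000e-03 3.138e+00] F [-1.9 10.2  5. ] open 0.0197
phi -68.2 r 0.0859
[1.8, -0.3, 0.0]
[3.5, -0.4, 0.0]
[5.2, -0.2, 0.0]
[6.9, 0.4, 0.0]
[8.4, 1.3, 0.0]
[9.6, 2.6, 0.0]
[10.6, 4.0, 0.0]
[11.3, 5.6, 0.0]
[ 0.2  0.1 -0.2]
```

```bash
sed -i 's/^C=.*/C=np.array([.5503,.0645])/; s/r=.084,/r=.0835,/' h.py; python3 -m creep '[[[1.8,-0.1,0,0,0,0,-1],[3.5,-0.2,0,0,0,0,-1],[5.2,0,0,0,0,0,-1],[6.9,0.6,0,0,0,0,-1],[8.4,1.5,0,0,0,0,-1],[9.6,2.7,0,0,0,0,-1],[10.6,4.1,0,0,0,0,-1],[11.3,5.7,0,0,0,0,-1]]]'; python3 -c "
from h import *
circ(12,z=.211)"
```

```text
time: 13.2
tool_pos: [0.4699, 0.0406, 0.2115]
tool_rot: [3.14, 0.004, 3.136]
contact_force: [6.1, -0.6, 0.7]
opening: 0.0196
t 13.2 pos [0.4699 0.0406 0.2115] rot [3.14  0.004 3.136] F [ 6.1 -0.6  0.7] open 0.0196
phi -163.4 r 0.0838
[0.3, 1.7, 0.0]
[0.3, 3.5, 0.0]
[-0.1, 5.2, 0.1]
[-0.9, 6.8, 0.1]
[-1.9, 8.1, 0.1]
[-3.2, 9.3, 0.1]
[-4.8, 10.1, 0.1]
[-6.4, 10.6, 0.1]
[ 0.1  0.2 -0.3]
```

```bash
python3 -m creep '[[[0.2,1.7,0,0,0,0,-1],[0.2,3.5,0,0,0,0,-1],[-0.1,5.2,0,0,0,0,-1],[-0.9,6.8,0,0,0,0,-1],[-1.9,8.1,0,0,0,0,-1],[-3.2,9.3,0,0,0,0,-1],[-4.8,10.1,0,0,0,0,-1],[-6.4,10.6,0,0,0,0,-1]]]'; python3 -c "
from h import *
circ(12,z=.211)"
```

```text
time: 14.0
tool_pos: [0.535, 0.1452, 0.2114]
tool_rot: [-3.141, 0.003, 3.136]
contact_force: [-0.5, -9.8, 1.0]
opening: 0.0193
t 14.0 pos [0.535  0.1452 0.2114] rot [-3.141e+00  3.000e-03  3.136e+00] F [-0.5 -9.8  1. ] open 0.0193
phi 100.7 r 0.0821
[-1.7, 0.3, 0.0]
[-3.4, 0.1, 0.0]
[-5.1, -0.5, 0.0]
[-6.6, -1.4, 0.0]
[-7.9, -2.6, 0.1]
[-8.9, -4.0, 0.1]
[-9.6, -5.6, 0.1]
[-9.9, -7.3, 0.1]
[-0.1  0.2 -0.3]
```

```bash
python3 -m creep '[[[-1.7,0.2,0,0,0,0,-1],[-3.4,0,0,0,0,0,-1],[-5.1,-0.5,0,0,0,0,-1],[-6.6,-1.4,0,0,0,0,-1],[-7.9,-2.6,0,0,0,0,-1],[-8.9,-4,0,0,0,0,-1],[-9.5,-5.6,0,0,0,0,-1],[-9.8,-7.3,0,0,0,0,-1]]]'; python3 - <<'E'
from h import *
circ(10,z=.211)
im=save('side','s15.png')
b=cv2.resize(im[140:290,240:380,::-1],None,fx=4,fy=4,interpolation=cv2.INTER_CUBIC)
cv2.imwrite('pics/c15.png',b)
E
```

```text
time: 14.8
tool_pos: [0.6348, 0.0712, 0.212]
tool_rot: [3.141, 0.008, 3.137]
contact_force: [5.6, 3.8, 1.1]
opening: 0.0194
t 14.8 pos [0.6348 0.0712 0.212 ] rot [3.141 0.008 3.137] F [5.6 3.8 1.1] open 0.0194
phi 4.6 r 0.0848
[0.1, -1.5, 0.1]
[0.4, -2.9, 0.1]
[0.9, -4.3, 0.1]
[1.6, -5.5, 0.1]
[2.6, -6.6, 0.1]
[3.7, -7.6, 0.1]
[4.9, -8.3, 0.1]
[6.3, -8.8, 0.0]
[ 0.   0.4 -0.3]
```

View pics/c15.png

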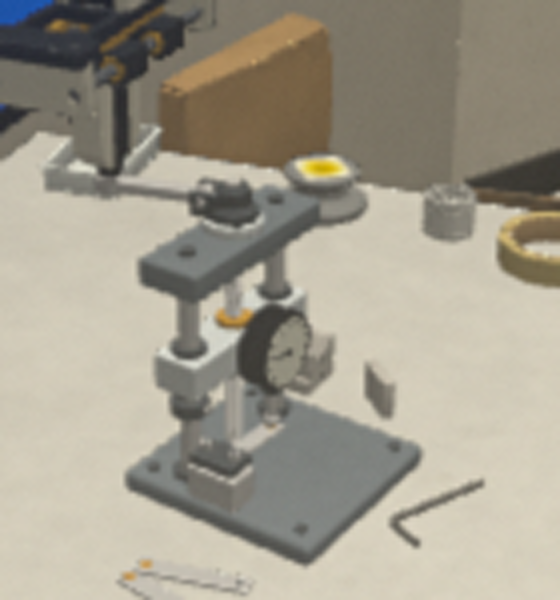

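```bash
python3 -m creep '[[[0.1,-1.5,0,0,0,0,-1],[0.4,-2.9,0,0,0,0,-1],[0.9,-4.3,0,0,0,0,-1],[1.6,-5.5,0,0,0,0,-1],[2.6,-6.6,0,0,0,0,-1],[3.7,-7.6,0,0,0,0,-1],[4.9,-8.3,0,0,0,0,-1],[6.3,-8.7,0,0,0,0,-1]]]'; python3 - <<'E'
from h import *
circ(8,z=.211)
E
```

```text
time: 15.65
tool_pos: [0.5703, -0.0196, 0.2117]
tool_rot: [-3.14, 0.007, 3.134]
contact_force: [2.4, 1.2, 1.7]
opening: 0.0196
t 15.65 pos [ 0.5703 -0.0196  0.2117] rot [-3.14   0.007  3.134] F [2.4 1.2 1.7] open 0.0196
phi -76.6 r 0.0864
[1.2, 0.1, 0.1]
[2.4, 0.0, 0.0]
[3.5, 0.2, 0.0]
[4.7, 0.5, 0.0]
[5.8, 0.9, 0.0]
[6.8, 1.5, 0.0]
[7.7, 2.2, 0.0]
[8.5, 3.0, 0.0]
[-0.1  0.4 -0.4]
```

```bash
python3 -m creep '[[[1.2,0,0,0,0,0,-1],[2.4,0,0,0,0,0,-1],[3.5,0.1,0,0,0,0,-1],[4.7,0.4,0,0,0,0,-1]]]'; python3 - <<'E'
from h import *
circ(8,z=.211)
E
```

```text
time: 16.05
tool_pos: [0.5222, -0.0165, 0.2116]
tool_rot: [-3.138, 0.007, 3.133]
contact_force: [3.2, 0.1, 2.8]
opening: 0.0196
t 16.05 pos [ 0.5222 -0.0165  0.2116] rot [-3.138  0.007  3.133] F [3.2 0.1 2.8] open 0.0196
phi -109.1 r 0.0858
[1.0, 0.7, 0.0]
[2.0, 1.3, 0.0]
[2.9, 2.0, 0.0]
[3.7, 2.8, 0.0]
[4.4, 3.8, 0.0]
[4.9, 4.8, 0.0]
[5.3, 5.9, 0.0]
[5.5, 7.1, 0.0]
[-0.2  0.4 -0.5]
```

```bash
python3 -m creep '[[[1,0.5,0,0,0,0,-1],[2,1.2,0,0,0,0,-1],[2.9,1.9,0,0,0,0,-1],[3.7,2.8,0,0,0,0,-1],[4.4,3.8,0,0,0,0,-1],[4.9,4.8,0,0,0,0,-1],[5.3,5.9,0,0,0,0,-1]]]'; python3 - <<'E'
from h import *
circ(4,z=.211)
im=save('side','s16.png')
b=cv2.resize(im[140:290,240:380,::-1],None,fx=4,fy=4,interpolation=cv2.INTER_CUBIC)
cv2.imwrite('pics/c16.png',b)
E
```

```text
time: 16.75
tool_pos: [0.4693, 0.0437, 0.2113]
tool_rot: [-3.138, 0.008, 3.134]
contact_force: [3.4, -2.4, 3.7]
opening: 0.0193
t 16.75 pos [0.4693 0.0437 0.2113] rot [-3.138  0.008  3.134] F [ 3.4 -2.4  3.7] open 0.0193
phi -165.6 r 0.0837
[0.1, 0.6, 0.0]
[0.2, 1.2, 0.0]
[0.2, 1.7, 0.0]
[0.3, 2.3, 0.0]
[0.2, 2.9, 0.0]
[0.2, 3.5, 0.0]
[0.0, 4.0, 0.0]
[-0.1, 4.6, 0.0]
[-0.2  0.5 -0.5]
```

View pics/c16.png

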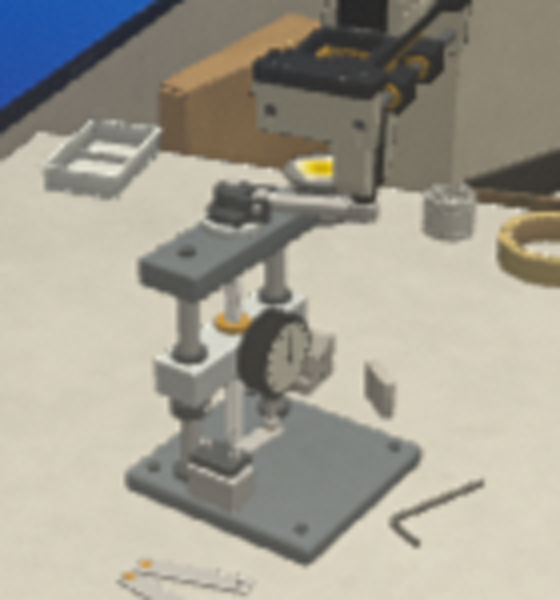

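Near the collars. Small steps now, watching the tangential force.

```bash
python3 -m creep '[[[0.1,0.6,0,0,0,0,-1],[0.2,1.2,0,0,0,0,-1],[0.2,1.7,0,0,0,0,-1],[0.2,2.1,0,0,0,0,-1]]]';python3 -m creep '[[[0,0.3,0,0,0,0,-1],[0,0.6,0,0,0,0,-1]]]'; python3 - <<'E'
from h import *
circ(2,z=.211)
E
```

```text
time: 17.2
tool_pos: [0.4673, 0.0665, 0.2113]
tool_rot: [-3.139, 0.008, 3.134]
contact_force: [1.9, -2.8, 4.7]
opening: 0.0193
time: 17.4
tool_pos: [0.4678, 0.0726, 0.2113]
tool_rot: [-3.139, 0.009, 3.134]
contact_force: [3.5, -3.6, 2.6]
opening: 0.0193
t 17.4 pos [0.4678 0.0726 0.2113] rot [-3.139  0.009  3.134] F [ 3.5 -3.6  2.6] open 0.0193
phi 174.4 r 0.0829
[0.0, 0.3, 0.0]
[-0.0, 0.6, 0.0]
[-0.1, 0.9, 0.0]
[-0.1, 1.2, 0.0]
[-0.2, 1.4, 0.0]
[-0.3, 1.7, 0.0]
[-0.4, 2.0, 0.0]
[-0.5, 2.3, 0.0]
[-0.2  0.5 -0.4]
```

```bash
python3 -m creep '[[[0,0.3,0,0,0,0,-1],[0,0.6,0,0,0,0,-1]]]';python3 -m creep '[[[-0.1,0.2,0,0,0,0,-1],[-0.1,0.4,0,0,0,0,-1]]]';python3 -m creep '[[[-0.1,0.2,0,0,0,0,-1],[-0.1,0.3,0,0,0,0,-1]]]'; python3 - <<'E'
from h import *
circ(2,z=.211)
E
```

```text
time: 17.6
tool_pos: [0.4687, 0.0785, 0.2113]
tool_rot: [-3.138, 0.011, 3.134]
contact_force: [6.2, -4.6, 1.6]
opening: 0.0196
time: 17.8
tool_pos: [0.4694, 0.0814, 0.2112]
tool_rot: [-3.136, 0.01, 3.134]
contact_force: [1.6, -11.4, 3.5]
opening: 0.0193
time: 18.0
tool_pos: [0.4695, 0.0819, 0.2111]
tool_rot: [-3.13, 0.007, 3.134]
contact_force: [-2.6, -15.1, 6.6]
opening: 0.0197
t 18.0 pos [0.4695 0.0819 0.2111] rot [-3.13   0.007  3.134] F [ -2.6 -15.1   6.6] open 0.0197
phi 167.9 r 0.0827
[0.0, 0.3, 0.0]
[-0.1, 0.6, 0.0]
[-0.1, 0.9, 0.0]
[-0.2, 1.1, -0.0]
[-0.3, 1.4, -0.0]
[-0.4, 1.7, -0.0]
[-0.6, 1.9, -0.0]
[-0.7, 2.2, -0.0]
[-0.7  0.4 -0.4]
```

```bash
python3 -m creep '[[[-0.1,0.3,0,0,0,0,-1],[-0.1,0.4,0,0,0,0,-1]]]'; python3 - <<'E'
from h import *
st()
im=save('side','s17.png')
b=cv2.resize(im[140:290,240:380,::-1],None,fx=4,fy=4,interpolation=cv2.INTER_CUBIC)
cv2.imwrite('pics/c17.png',b)
E
```

```text
time: 18.2
tool_pos: [0.4695, 0.0823, 0.211]
tool_rot: [-3.123, 0.004, 3.134]
contact_force: [-1.3, -20.9, 5.8]
opening: 0.0197
t 18.2 pos [0.4695 0.0823 0.211 ] rot [-3.123  0.004  3.134] F [ -1.3 -20.9   5.8] open 0.0197
```

View pics/c17.png

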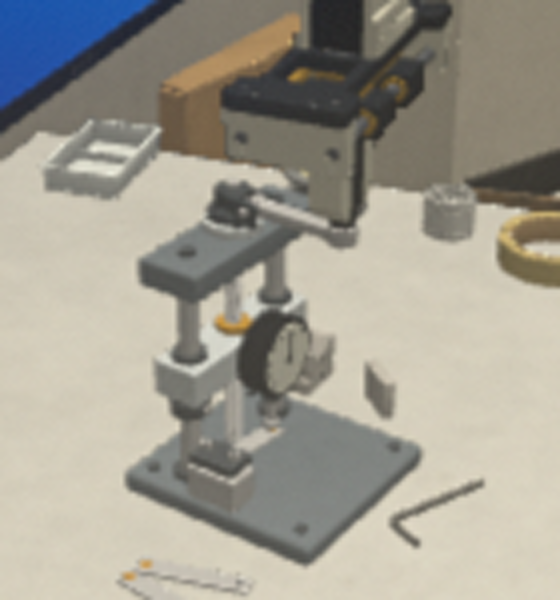

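```bash
python3 -m creep '[[[0,0,0,-1,0,0,-1],[0,0,0,-1,0,0,0.2],[0,0,0,-1,0,0,0.2],[0,0,0,-1,0,0,0.2],[0,0,0,-1,0,0,0.2],[0,0,0,-1,0,0,0.2]]]'; python3 - <<'E'
from h import *
st()
im=save('wrist','w18.png')
cv2.imwrite('pics/c18.png',im[:,:,::-1])
E
```

```text
time: 18.85
tool_pos: [0.4692, 0.0826, 0.2107]
tool_rot: [-3.14, 0.003, 3.135]
contact_force: [-0.3, -0.7, 0.6]
opening: 0.0533
t 18.85 pos [0.4692 0.0826 0.2107] rot [-3.140e+00  3.000e-03  3.135e+00] F [-0.3 -0.7  0.6] open 0.0533
```

View pics/c18.png

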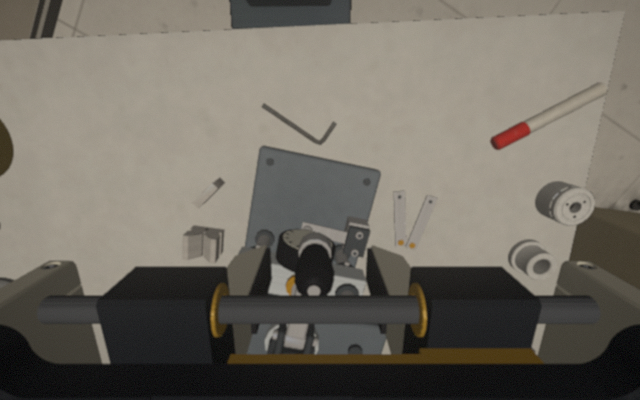

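```bash
python3 -m creep '[[[0,0,-2,0,0,0,0.2],[0,0,-5,0,0,0,0.2],[0,0,-10,0,0,0,0.2],[0,0,-12,0,0,0,0.2],[4,0,-12,0,0,0,0.2],[7,0,-12,0,0,0,0.2],[7,0,-12,0,0,0,0.2]]]'; python3 - <<'E'
from h import *
st()
im=save('side','s19.png');p=robot.camera_params('wrist');w=save('wrist','w19.png')
b=cv2.resize(im[140:290,240:380,::-1],None,fx=4,fy=4,interpolation=cv2.INTER_CUBIC)
cv2.imwrite('pics/c19.png',b)
a=np.radians(168);H=np.array([.5495,.0635]);h=np.array([np.cos(a),np.sin(a)])
for s,z in [(0,.218),(.018,.205),(.084,.249),(.084,.211)]: 
    X=[*(H+s*h),z]; u=proj('side',X); print(s,z,u.round(1),((u-[240,140])*4).round(),proj('wrist',X,p).round(1))
E
```

```text
time: 19.6
tool_pos: [0.3962, 0.0836, 0.3311]
tool_rot: [-3.14, 0.004, 3.135]
contact_force: [1.0, -0.2, 0.7]
opening: 0.0552
t 19.6 pos [0.3962 0.0836 0.3311] rot [-3.14   0.004  3.135] F [ 1.  -0.2  0.7] open 0.0552
0 0.218 [297.8 185.1] [231. 181.] [300.5 333.7]
0.018 0.205 [303.6 191.5] [254. 206.] [304.2 312.4]
0.084 0.249 [326.  181.9] [344. 168.] [315.7 282.6]
0.084 0.211 [325.6 196. ] [342. 224.] [316.  262.6]
```

View pics/c19.png

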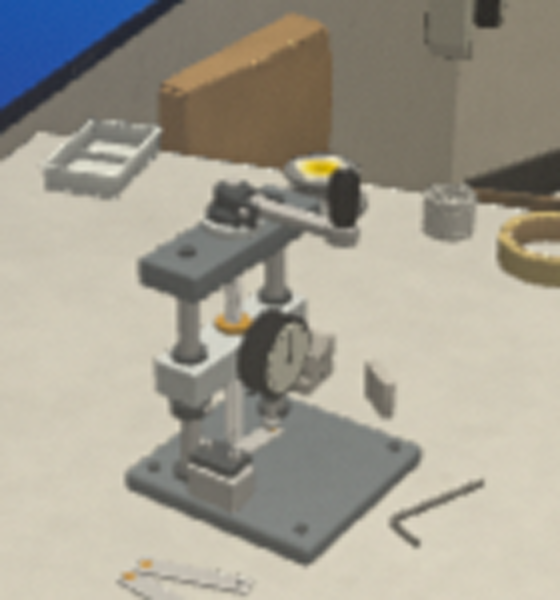

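View pics/w19.png

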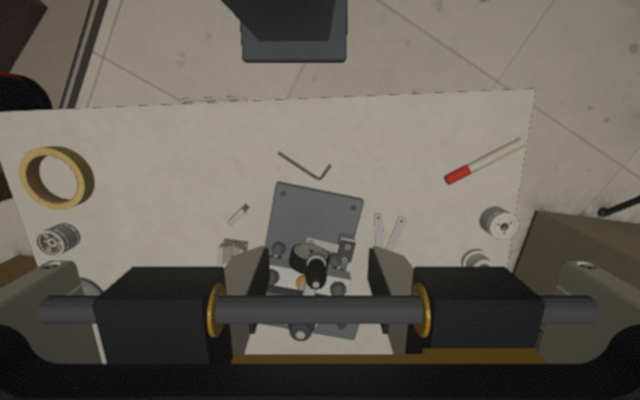

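```bash
python3 -c "
from h import *
print(robot.hand_in());st()"
```

```text
the job is handed in; nothing more can be done
None
the job is handed in; nothing more can be done
```

I folded the crank out, wound it clockwise until it stopped hard, released the grip, backed the arm away and handed the job in at about 19.6 s.

- **Fold:** I swung the arm over with the closed fingers and pressed it down until the force jumped from about 0 to 11 N within 2 mm, so it is on its stop. After winding, the grip's end showed within about 2 pixels (in the 4× enlarged view) of where a level arm puts it in the side picture.
- **Winding:** I turned the crank about 605° from where it started. It stopped at about 168° in the world frame, which matches the 9.42 stop if zero lies along the stand's +x. The push rose from about 5 N to 21 N over 0.4 s with almost no movement. The last side picture shows the crosshead down on its collars and the dial hand moved.
- **Other things:** the items in view in the last pictures appear unmoved, and the wrist read about 1 N after release.

**What went wrong or disagreed:**
- My first fold push passed over the grip without touching it. The fingertips sat about 25 mm higher than the stated offset from the TCP; the pictures showed it and the press on the arm confirmed it. I used the corrected height from then on.
- I never measured the crosshead travel or the leaf bend directly. I judged both from the hard stop and the pictures.

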